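# Build the second layer of a stack of wedge-shaped receivers

## Task

Clear the two wedge-shaped receivers off the sloping test rack and finish the stack that has been begun with two others on the counter: lay one squarely crosswise over the pair, then the other straight on top of it, along it but turned end for end (thin end over thick end), so that the second layer too has a level top. Keep them right side up, set each down gently before letting go, and neither shift the pair underneath nor knock anything else on the counter.

Things in the scene. Friction and masses are not known exactly. Their poses are not given: they have to be found in the camera images.
- box_a_mid (a point): Bottom one of the stack, flat on the counter. All four receivers are alike: cream plastic wedges, about 0.26 kg, 150 x 60 mm, flat underside, top sloping 7.6 degrees, 40 mm high at the thick end (dark socket panel), 20 mm at the thin end (smoky bezel); ends and sides square to the underside. Point: mid-length, mid-width, 15 mm above the underside. Axes: x to the thin end, y across, z out of the top.
- box_b_mid (a point): The same kind of receiver (same point and axes), already lying on the sloping top of the bottom one, turned end for end, its underside on that slope: its own top is level, 60 mm above the counter.
- box_p_mid (a point): The same kind of receiver (same point and axes), lying on its underside on the sloping rack, its lower end against the lip; the thin end is up the slope. It and the other one on the rack are interchangeable: either may go first.
- box_q_mid (a point): The same kind of receiver (same point and axes), lying on its underside on the sloping rack beside the other, its lower end against the lip; the thick end is up the slope.
- box_p_thin (a point): Middle of the thin end face of that receiver, 75 mm along x from its mid-length, 10 mm above the underside.
- box_q_thin (a point): Middle of the thin end face of that receiver, 75 mm along x from its mid-length, 10 mm above the underside.
- rack: Fixed rack: steel tray 250 mm wide (y), 172 mm long, sloping 25 degrees down along its +x (towards the far side of the counter), an 18 mm lip along that lower edge, on a tube frame; 170 mm deep over all, upper edge 91 mm high. Origin: on the counter under its centre. The two receivers lie side by side on it, 108 to 128 mm centre to centre, lengths up the slope, with free space on both sides of each.
- card: Bystander: flat teal plastic decoder card, 100 x 54 x 5 mm, origin under its centre.
- bezel_1: Bystander: smoky acrylic bezel strip, 130 x 36 x 10 mm, origin under its centre.
- bezel_2: Bystander: the second such bezel strip, 130 x 36 x 10 mm.
- bracket: Bystander: polished steel dish bracket, 130 x 80 mm base plate with two ears, 56 mm high, origin under its centre.
- screwdriver: Bystander: screwdriver, 190 mm long, lying on the counter.
- tea_glass: Bystander: tea glass, 60 mm wide and 85 mm high, standing upright, origin under its centre.

How it is judged (in metres and radians):
On the way:
1. one receiver from the rack lies level and crosswise on the pair, let go, before the other is on it (((height (world z) of box_p_mid between 0.069 and 0.08 m and angle between box_p_mid's own z axis and vertical below 0.06 rad and horizontal distance between box_p_mid and box_b_mid below 0.02 m and angle between the y axis of box_p_mid and the y axis of box_b_mid, either way round above 1.3708 rad and contact force between box_p and the fingers below 0.3 N and distance between box_q_mid and box_p_mid above 0.1 m) or (height (world z) of box_q_mid between 0.069 and 0.08 m and angle between box_q_mid's own z axis and vertical below 0.06 rad and horizontal distance between box_q_mid and box_b_mid below 0.02 m and angle between the y axis of box_q_mid and the y axis of box_b_mid, either way round above 1.3708 rad and contact force between box_q and the fingers below 0.3 N and distance between box_p_mid and box_q_mid above 0.1 m))), for 0.2 s.
At the end, for the whole second after the job is handed in: All at rest, let go, right side up. On the pair (moved under 20 mm), one receiver level within 3 degrees, square across it within 11 degrees, centred within 20 mm; on it the other, along it within 11 degrees, centred within 20 mm, thin end over thick end, its top level within 3 degrees (((height (world z) of box_p_mid between 0.069 and 0.08 m and angle between box_p_mid's own z axis and vertical below 0.06 rad and horizontal distance between box_p_mid and box_b_mid below 0.02 m and angle between the y axis of box_p_mid and the y axis of box_b_mid, either way round above 1.3708 rad and height (world z) of box_q_mid between 0.098 and 0.111 m and angle between box_q_mid's own z axis and vertical between 0.0775515 and 0.187552 rad and angle between box_q_mid's own y axis and vertical between 1.5108 and 1.6308 rad and horizontal distance between box_q_mid and box_p_mid below 0.02 m and angle between the y axis of box_q_mid and the y axis of box_p_mid, either way round below 0.2 rad and x of box_q_thin in the frame of box_p_mid below -0.04 m) or (height (world z) of box_q_mid between 0.069 and 0.08 m and angle between box_q_mid's own z axis and vertical below 0.06 rad and horizontal distance between box_q_mid and box_b_mid below 0.02 m and angle between the y axis of box_q_mid and the y axis of box_b_mid, either way round above 1.3708 rad and height (world z) of box_p_mid between 0.098 and 0.111 m and angle between box_p_mid's own z axis and vertical between 0.0775515 and 0.187552 rad and angle between box_p_mid's own y axis and vertical between 1.5108 and 1.6308 rad and horizontal distance between box_p_mid and box_q_mid below 0.02 m and angle between the y axis of box_p_mid and the y axis of box_q_mid, either way round below 0.2 rad and x of box_p_thin in the frame of box_q_mid below -0.04 m)) and distance of each of box_a_mid, box_b_mid from where it was at the start of the episode below 0.02 m and linear speed of each of box_a, box_b, box_p, box_q below 0.02 m/s); the robot touches nothing.
It fails at once if a receiver is dropped (falls free of the fingers from more than about 15 mm) ((contact force between box_p and the fingers below 0.3 N and linear speed of box_p above 0.55 m/s) or (contact force between box_q and the fingers below 0.3 N and linear speed of box_q above 0.55 m/s)).
It fails at once if a bystander (card, bezel, bracket, screwdriver, tea glass) is displaced by more than 25 mm (distance of any of card, bezel_1, bezel_2, bracket, screwdriver, tea_glass from where it was at the start of the episode above 0.025 m).
It fails at once if a receiver of the pair underneath is shifted by more than 20 mm (distance of any of box_a_mid, box_b_mid from where it was at the start of the episode above 0.02 m).
It also fails if it takes over 54 s, if anything falls off the work surface, if the arm or the gripper's body presses on something with over 40 N, if the wrist force passes 120 N, or if a joint passes its speed limit or range.

## Robot

A 6-joint arm with a two-finger parallel gripper is mounted at the origin on the work surface. World frame = base frame: x ahead of the robot, y to its left, z up, the work surface at z = 0. Lengths are in m, angles in degrees, forces in N, time in s.
With the tool pointing down it reaches from about 0.4 to 0.825 m from the base axis. Payload 7 kg.
Tool frame: the origin (TCP) lies at the very end of the fingers, on their centre line; the grasp point (between the pads) lies 19 mm behind it (arm.grasp_offset is the distance from the TCP to the grasp point, in m); z points along the fingers, y is the line along which they close (so a half turn about z gives the same grasp; the last joint's range is limited). The gripper opens to 88 mm and grips with 3 to 60 N. Pads are 19 mm wide; open, the fingers measure 130 mm over their backs; the gripper's body (78 mm by 193 mm) begins 47 mm behind the grasp point.
Start: joints at [-49.039, 20.546, 0.682, 0, -70.136, -16.507], TCP at [0.279, -0.614, 0.227] pointing down, gripper open.
Joint ranges: [-176.03, 176.03], [-82.01, 121.73], [-58.28, 71.71], [-173.87, 95.51], [-174.79, -0.11], [-173.66, 173.66]. Speed limits (degrees/s): [136.94, 136.94, 172.46, 180, 180, 180].

## Interface

Orientations are given as a 3x3 rotation matrix whose columns are the frame's x, y, z axes.
In Python, from bench import arm gives the robot as it stands.
- The arm moves only by the shell command python3 -m pendant 'ROWS' [OPENING] [FORCE]. ROWS is JSON, a list of rows, each a list of 6 numbers: the shift along the tool's x, y, z in m, then the turn, a rotation vector about the tool's x, y, z in degrees. A call has 1 to 8 rows; each row is the pose to reach, as a shift and turn from the pose commanded when the call began, along the tool's axes at that moment; what a row does not reach only later rows make up. A row lasts 1/12 s, in which the tool goes at most 41.7 mm and 7.16 degrees, less where a joint would pass 70% of its speed; a pose out of reach is approached as far as the arm can. A call with a gripper value outside its range is refused whole. OPENING is the finger opening in m, from 0 to 0.0876, set as the call begins (- or left out, the last holds). The fingers move at their own pace and stop on an object; FORCE is the grip in N (left out, the last holds). Time passes only in rows, so rows that repeat a pose let the fingers close. It gives the time, the measured TCP pose, the force, the opening and the grip force at its end, in the units of the state.
- arm.read_state(): the state, without advancing time (a new reading comes with each control period).
- arm.snapshot(name): name is "side" or "top" or "wrist"; returns a dict with "pixels" (420x560x3 uint8, red, green, blue), "fx", "fy", "cx", "cy" (pixels), "rvec" (rotation vector, rad) and "tvec" (3), from world to camera coordinates, as OpenCV has them; the wrist camera has in their place "mount" (4x4, takes a point from camera to tool coordinates, whose origin is the TCP and whose axes are the flange's). Camera axes: x right, y down, z forward; pixel columns grow to the right and rows downward; lengths in m; the calibration is good to about 2 mm. A picture is of the moment at which its call begins: read the wrist's pose just before it. There is no depth.
- arm.job_done(): hands the job in; it is judged then, once.
Trained networks look in a picture, given as the dict that the camera call returned (one of the last four; its "shot" number tells which), for a name from the list of things; names that differ only in an ending like _2 or _b are one class to them, and where a whole thing is asked for, a point or a joint stands for the part that bears it (a point fixed in the world has none). Each returns a list of dicts, best first, with "score" (0 to 1); they miss things now and then, are a little off and sometimes report something else, mostly with a low value. They report only what shows in the picture. A call takes as long as a camera call.
- arm.spot_in(picture, thing): "centre" ([column, row] in pixels, amid what is visible of it).
- arm.silhouettes(picture, thing): "region" (420x560 bool, what is visible of it) and "centre" ([column, row] in pixels, amid what is visible of it).
The state is a dict: "time_s": time; "joint_positions": joint angles; "joint_velocities": joint speeds; "joint_torque": joint torques, N m; "tool_pos": TCP position; "eef_rot": TCP orientation; "force": force on the tool from outside, world axes, zero at the start; "ft_torque": the same for the moment, N m; "opening": finger opening in m; "grip_force": force on a finger pad.
Only numpy, scipy, OpenCV 4.12 (cv2) and the standard library are available. Lean on these libraries where they do the work, as an engineer would, in place of code of your own. Each camera call takes 0.05 s, during which the arm holds its last target. There are 200 camera calls.

## Working session

There is one attempt and no reset: what is moved stays moved. The work goes in short steps, Python scripts to look and compute and a shell command to move; the robot and the scene stay as the last step left them, time stands still between calls to the robot, and variables do not carry over. Pictures are saved under pics/ and viewed, at most 10 in all, crops included, and the job is handed in when it is done.

```bash
ls; mkdir -p pics
python3 - <<'E'
from bench import arm
import cv2,numpy as np
s=arm.read_state();print(s['time_s'],s['tool_pos'],np.round(s['eef_rot'],3).tolist(),s['opening'])
for n in ['top','side']:
    p=arm.snapshot(n);cv2.imwrite(f'pics/{n}0.png',p['pixels'][:,:,::-1])
    print(n,p['fx'],p['cx'],p['cy'],p['rvec'],p['tvec'])
    for t in ['box_p_mid','rack','card','bezel_1','bracket','screwdriver','tea_glass','box_p_thin']:
        print(t,[(np.round(d['centre']).tolist(),round(d['score'],2)) for d in arm.spot_in(p,t)][:6])
E
```

```text
pics
0.0 [ 0.27920452 -0.61399872  0.22561307] [[-0.91, -0.414, -0.001], [-0.414, 0.91, 0.001], [0.0, 0.002, -1.0]] 0.08807595005610619
top 517.4384439323504 283.9265231093699 212.32706007928914 [ 2.20199123 -2.17201366  0.06312635] [0.01743062 0.53376733 1.56792611]
box_p_mid [([344.0, 209.0], 0.78)]
rack [([363.0, 226.0], 0.81)]
card [([293.0, 226.0], 0.85), ([345.0, 210.0], 0.51)]
bezel_1 [([274.0, 143.0], 0.94), ([290.0, 259.0], 0.6)]
bracket [([348.0, 138.0], 0.85), ([363.0, 224.0], 0.26)]
screwdriver [([358.0, 295.0], 0.9)]
tea_glass [([173.0, 268.0], 0.67)]
box_p_thin [([345.0, 211.0], 0.88), ([357.0, 296.0], 0.58)]
side 466.2820009145411 278.04167279604843 218.8560365424844 [ 1.03716359 -2.5450892   0.91916464] [0.39047404 0.33957215 1.18425198]
box_p_mid [([315.0, 193.0], 0.98)]
rack [([334.0, 200.0], 0.63)]
card [([288.0, 235.0], 0.93)]
bezel_1 [([319.0, 266.0], 0.89)]
bracket [([265.0, 166.0], 0.98)]
screwdriver [([378.0, 233.0], 0.47)]
tea_glass [([233.0, 342.0], 0.6)]
box_p_thin [([314.0, 191.0], 0.74)]
```

View pics/top0.png

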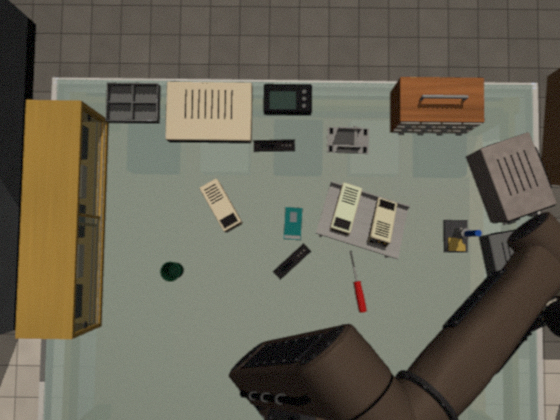

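View pics/side0.png

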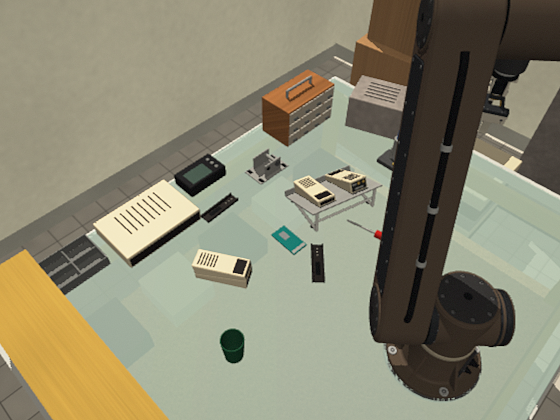

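The top view shows the stack at about (221,204), with the dark panel of its upper box at the lower right. The rack receivers are at (347,208) and (384,221), the screwdriver is close at (358,280), and the bracket is at (348,138). Next I'll fit the wedge models to masks in both fixed cameras.

```bash
cat > h.py <<'E'
import numpy as np,cv2
from scipy.spatial.transform import Rotation as R
def K(p): return np.array([[p['fx'],0,p['cx']],[0,p['fy'],p['cy']],[0,0,1.]])
def proj(p,X): return cv2.projectPoints(np.float64(X).reshape(-1,3),np.float64(p['rvec']),np.float64(p['tvec']),K(p),None)[0][:,0]
def ray(p,uv,z):
    Rm=R.from_rotvec(np.ravel(p['rvec'])).as_matrix();c=-Rm.T@np.ravel(p['tvec'])
    d=Rm.T@np.linalg.inv(K(p))@[uv[0],uv[1],1]
    return c+d*(z-c[2])/d[2]
def wrist(p,s):  # world->camera rvec,tvec into dict
    T=np.eye(4);T[:3,:3]=s['eef_rot'];T[:3,3]=s['tool_pos'];M=np.linalg.inv(T@np.array(p['mount']))
    p=dict(p);p['rvec']=R.from_matrix(M[:3,:3]).as_rotvec();p['tvec']=M[:3,3];return p
# wedge vertices in own frame (origin mid, 15mm above underside)
W=np.array([[x,y,z-.015] for x,h in((-.075,.04),(.075,.02)) for y in(-.03,.03) for z in(0,h)])
E
python3 - <<'E'
from bench import arm
from h import *
for n in ['top','side']:
    p=arm.snapshot(n)
    Rm=R.from_rotvec(np.ravel(p['rvec'])).as_matrix();print(n,'cam',-Rm.T@np.ravel(p['tvec']))
    print('base,x.1,y.1',proj(p,[[0,0,0],[.1,0,0],[0,.1,0]]).round().tolist())
    hsv=cv2.cvtColor(p['pixels'],cv2.COLOR_RGB2HSV)
    for t in ['box_p_mid','box_a_mid','rack','screwdriver','bracket','card','bezel_1','tea_glass']:
        for d in arm.silhouettes(p,t):
            m=d['region'].astype(np.uint8)
            ys,xs=np.nonzero(m);r=cv2.minAreaRect(np.c_[xs,ys].astype(np.float32))
            print(t,round(d['score'],2),len(xs),np.round(d['centre']),[np.round(a,1) for a in r],ray(p,d['centre'],.02).round(3))
    cv2.imwrite(f'pics/crop_{n}.png',cv2.resize(p['pixels'][130:320,170:430] if n=='top' else p['pixels'][140:300,180:400],None,fx=3,fy=3,interpolation=cv2.INTER_CUBIC)[:,:,::-1])
E
```

```text
top cam [0.43409796 0.01601791 1.59840735]
base,x.1,y.1 [[290.0, 388.0], [290.0, 355.0], [257.0, 388.0]]
box_p_mid 0.96 1081 [340. 210.] [array([345. , 208.8]), array([22.4, 50.8]), np.float64(15.9)] [ 0.544 -0.145  0.02 ]
rack 0.59 2596 [362. 224.] [array([363. , 220.4]), array([86.7, 56.8]), np.float64(17.3)] [ 0.501 -0.214  0.02 ]
screwdriver 0.61 280 [359. 298.] [array([356.1, 283.1]), array([59.4,  9.2]), np.float64(78.7)] [ 0.278 -0.205  0.02 ]
bracket 0.57 1115 [348. 139.] [array([347.5, 139.5]), array([27., 43.]), np.float64(90.0)] [ 0.763 -0.169  0.02 ]
card 0.58 563 [292. 228.] [array([292.1, 223.3]), array([17.5, 32.2]), np.float64(3.6)] [ 0.487 -0.002  0.02 ]
bezel_1 0.82 516 [275. 143.] [array([274., 145.]), array([12., 42.]), np.float64(90.0)] [0.748 0.056 0.02 ]
bezel_1 0.6 472 [288. 260.] [array([290.9, 261.2]), array([11.7, 41.8]), np.float64(47.4)] [0.39 0.01 0.02]
tea_glass 0.7 380 [170. 270.] [array([171.5, 271.5]), array([19., 23.]), np.float64(90.0)] [0.353 0.369 0.02 ]
side cam [-0.05109129  0.63294427  1.12561236]
base,x.1,y.1 [[432.0, 353.0], [399.0, 327.0], 
[... 336 characters left out ...]
 [ 0.507 -0.204  0.02 ]
screwdriver 0.45 114 [377. 230.] [array([364.8, 229.1]), array([35.9,  8.5]), np.float64(19.8)] [ 0.329 -0.207  0.02 ]
bracket 0.81 868 [266. 165.] [array([265.5, 166.5]), array([31.1, 35.4]), np.float64(45.0)] [ 0.765 -0.171  0.02 ]
card 0.76 495 [288. 240.] [array([288.6, 239. ]), array([31.1, 16.7]), np.float64(42.0)] [0.496 0.007 0.02 ]
bezel_1 0.88 413 [219. 209.] [array([219.6, 207.1]), array([11.2, 38.8]), np.float64(53.1)] [0.729 0.072 0.02 ]
bezel_1 0.65 459 [317. 263.] [array([317.6, 262. ]), array([36.5, 12.5]), np.float64(87.8)] [0.381 0.01  0.02 ]
tea_glass 0.68 673 [235. 343.] [array([232., 345.]), array([34., 24.]), np.float64(90.0)] [0.367 0.337 0.02 ]
```

View pics/crop_top.png

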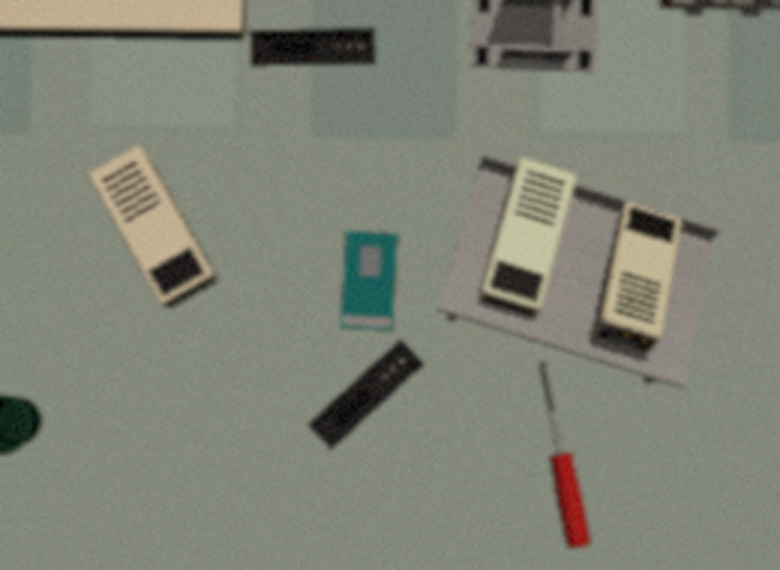

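View pics/crop_side.png

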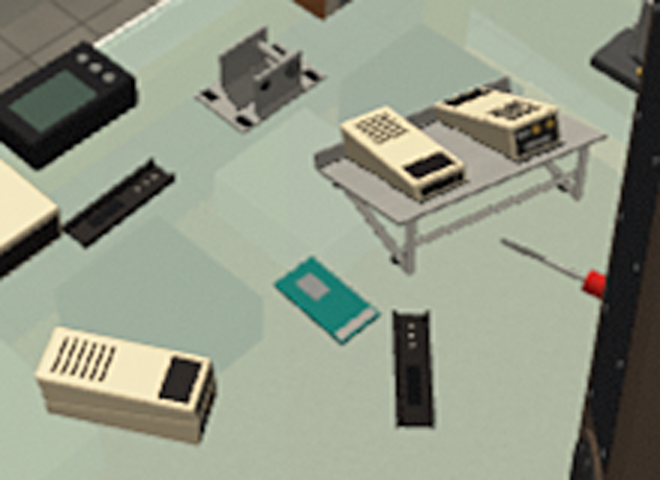

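```bash
cat >> h.py <<'E'
from scipy.optimize import minimize
# faces (vertex index order: x,y,z) outward not needed; thick end (0,1,3,2) left out
F=[(1,3,7,5),(0,1,5,4),(2,3,7,6),(4,5,7,6)]
def pose(x,y,z,yaw,pitch):  # pitch: rotation about own y, + = x axis dips
    return R.from_euler('ZY',[yaw,pitch],degrees=True).as_matrix(),np.array([x,y,z])
def cmask(p,roi):
    hsv=cv2.cvtColor(p['pixels'],cv2.COLOR_RGB2HSV);h,s,v=[hsv[:,:,i].astype(int) for i in range(3)]
    r,g,b=[p['pixels'][:,:,i].astype(int) for i in range(3)]
    m=((r-b>22)&(r>=g-12)).astype(np.uint8)
    z=np.zeros_like(m);x0,y0,x1,y1=roi;z[y0:y1,x0:x1]=m[y0:y1,x0:x1]
    n,l,st,_=cv2.connectedComponentsWithStats(z)
    z=(l==1+np.argmax(st[1:,4])).astype(np.uint8)
    ys,xs=np.nonzero(z);hull=cv2.convexHull(np.c_[xs,ys].astype(np.int32));o=np.zeros_like(z);cv2.fillPoly(o,[hull],1)
    return o
def render(p,boxes,S=8):
    o=np.zeros((420*1,560*1),np.uint8);pts=[]
    C=R.from_rotvec(np.ravel(p['rvec'])).as_matrix();c=-C.T@np.ravel(p['tvec'])
    for (Rm,t) in boxes:
        V=W@Rm.T+t;cen=V.mean(0)
        for f in F:
            q=V[list(f)];n=np.cross(q[1]-q[0],q[2]-q[1]);n*=np.sign(n@(q.mean(0)-cen))
            if n@(c-q.mean(0))>0: pts.append(proj(p,q))
    h=cv2.convexHull(np.vstack(pts).astype(np.float32))
    return h
def cost(views,boxes):
    t=0
    for p,m,(x0,y0,x1,y1) in views:
        h=render(p,boxes)[:,0]; S=4
        o=np.zeros(((y1-y0)*S,(x1-x0)*S),np.uint8)
        cv2.fillPoly(o,[np.round(((h+.5-[x0,y0])*S)*16).astype(np.int32)],1,shift=4)
        mm=cv2.resize(m[y0:y1,x0:x1],None,fx=S,fy=S,interpolation=cv2.INTER_NEAREST)
        t+=(o!=mm).sum()/S/S
    return t
def fit(views,build,x0,step):
    x0=np.array(x0,float);best=None
    for k in range(3):
        sim=np.vstack([x0]+[x0+np.eye(len(x0))[i]*step[i]*(1,-.7,.5)[k] for i in range(len(x0))])
        r=minimize(lambda v:cost(views,build(v)),x0,method='Nelder-Mead',options=dict(initial_simplex=sim,maxiter=300,xatol=1e-4,fatol=.05));x0=r.x
    return r.x,r.fun
E
cat > fit0.py <<'E'
from bench import arm
from h import *
P={n:arm.snapshot(n) for n in['top','side']}
rois={'p':[(325,175,365,240),(292,165,340,210)],'q':[(366,192,402,250),(324,160,372,200)],'s':[(195,172,246,238),(186,240,260,295)]}
init={'p':(.55,-.17,.06,163),'q':(.51,-.29,.07,-17),'s':(.55,.21,0.015,27)}
def bp(v): return [pose(v[0],v[1],v[2],v[3],-25)]
def bq(v): return [pose(v[0],v[1],v[2],v[3],25)]
def bs(v):
    Rm,t=pose(v[0],v[1],.015,v[2],0)   # A, thin end at yaw
    R2=R.from_euler('ZY',[v[2]+180,-7.595],degrees=True).as_matrix()
    top=t+Rm@np.array([0,0,.015]);return [(Rm,t),(R2,top+R2@np.array([0,0,.015]))]
for k,b in(('p',bp),('q',bq),('s',bs)):
    V=[(P[n],cmask(P[n],r),r) for n,r in zip(['top','side'],rois[k])]
    x0=init[k]
    if k=='s': x0=(x0[0],x0[1],x0[3])
    st=[.02,.02,.01,6] if k!='s' else [.02,.02,6]
    r,f=fit(V,b,x0,st);print(k,r.round(4),'cost',round(f,1),'area',[int(m.sum()) for _,m,_ in V])
    for i in (0,1): print('  single',i,fit([V[i]],b,r,[x/3 for x in st])[0].round(4),round(cost([V[i]],b(r)),1))
    for n,(p,m,_) in zip(['top','side'],V):
        cv2.polylines(p['pixels'],[np.round(render(p,b(r))).astype(int)],True,(255,0,0),1)
a=cv2.resize(P['top']['pixels'][165:255,190:410],None,fx=3,fy=3);c=cv2.resize(P['side']['pixels'][155:300,180:400],None,fx=2,fy=2)
cv2.imwrite('pics/fit.png',np.vstack([a,np.pad(c,((0,0),(0,a.shape[1]-c.shape[1]),(0,0)))])[:,:,::-1])
E
python3 fit0.py
```

```text
p [ 5.459000e-01 -1.587000e-01  6.640000e-02  1.633664e+02] cost 107.6 area [1055, 803]
  single 0 [ 5.460000e-01 -1.588000e-01  6.610000e-02  1.633857e+02] 79.1
  single 1 [ 5.455000e-01 -1.585000e-01  6.660000e-02  1.631344e+02] 28.5
q [  0.5089  -0.2696   0.0675 -16.5523] cost 126.9 area [967, 626]
  single 0 [  0.5092  -0.2696   0.0675 -15.9259] 77.1
  single 1 [  0.5075  -0.2695   0.0685 -16.2008] 49.8
s [ 0.553   0.2153 30.432 ] cost 195.4 area [1125, 1666]
  single 0 [ 0.5515  0.2176 30.354 ] 101.1
  single 1 [ 0.5545  0.214  30.0919] 94.3
```

View pics/fit.png

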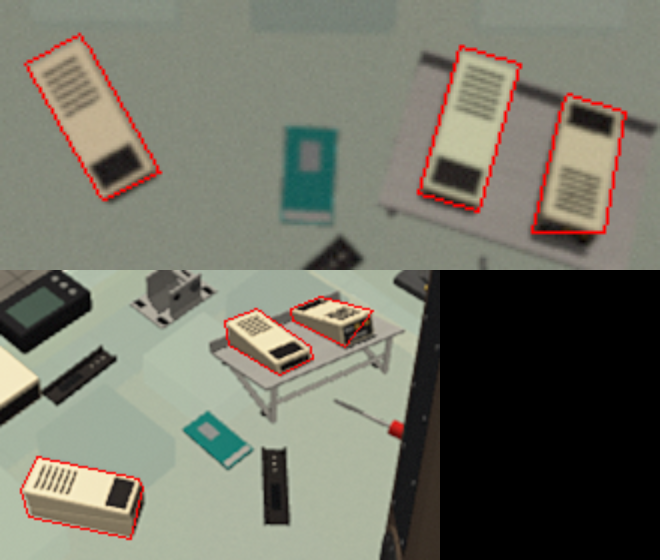

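The outlines match both views: p at px (345,208), q at (384,218), stack at (221,204). The 117 mm spacing agrees with the sheet. Now the move to a pre-grasp over p.

```bash
cat >> h.py <<'E'
def tool(box,off):  # tool pose holding/over box; off = TCP in box coordinates
    Rm,t=box; return Rm@np.diag([1,-1,-1.]),t+Rm@np.array(off)
def rel(Rt,pt):
    from bench import arm
    s=arm.read_state();R0=np.array(s['eef_rot'])
    d=R0.T@(pt-np.array(s['tool_pos']));w=R.from_matrix(R0.T@Rt).as_rotvec(degrees=True)
    print('t',round(s['time_s'],2),'shift',d.round(4).tolist(),'turn',w.round(1).tolist(),'|d|',np.linalg.norm(d).round(3),np.linalg.norm(w).round(1),'F',np.round(s['force'],1),'op',round(s['opening'],4),'j',np.round(s['joint_positions']).tolist())
BP=pose(.5459,-.1587,.0664,163.4,-25); BQ=pose(.5089,-.2696,.0675,-16.5,25)
E
python3 - <<'E'
from h import *
rel(*tool(BP,(-.005,0,.15)))
E
```

```text
t 1.9 shift [-0.4825, 0.2599, 0.0263] turn [-9.0, 23.9, 40.4] |d| 0.549 47.8 F [-0.9  0.  -0.1] op 0.0878 j [-49.0, 21.0, 1.0, 0.0, -70.0, -17.0]
```

```bash
A='[-0.4825,0.26,0.026,-9,23.9,40.4]'; python3 -m pendant '[[-0.4825,0.26,0.026,-9,23.9,40.4],[-0.4825,0.26,0.026,-9,23.9,40.4],[-0.4825,0.26,0.026,-9,23.9,40.4],[-0.4825,0.26,0.026,-9,23.9,40.4],[-0.4825,0.26,0.026,-9,23.9,40.4],[-0.4825,0.26,0.026,-9,23.9,40.4],[-0.4825,0.26,0.026,-9,23.9,40.4],[-0.4825,0.26,0.026,-9,23.9,40.4]]' 0.0876 25
python3 - <<'E'
from h import *
rel(*tool(BP,(-.005,0,.15)))
E
```

```text
time_s: 2.57
tool_pos: [0.4746, -0.3577, 0.2089]
eef_rot: [[-0.864, 0.292, -0.411], [0.264, 0.956, 0.124], [0.43, -0.001, -0.903]]
force: [0.7, 0.0, -1.0]
opening: 0.0877
grip_force: 0.0
t 2.57 shift [-0.0741, 0.2116, -0.0259] turn [0.1, -0.4, -0.4] |d| 0.226 0.6 F [ 0.7  0.  -1. ] op 0.0877 j [-18.0, 29.0, 7.0, 0.0, -93.0, -89.0]
```

```bash
python3 -m pendant '[[-0.074,0.2116,-0.026,0,0,-57],[-0.074,0.2116,-0.026,0,0,-57],[-0.074,0.2116,-0.026,0,0,-57],[-0.074,0.2116,-0.026,0,0,-57],[-0.074,0.2116,-0.026,0,0,-57],[-0.074,0.2116,-0.026,0,0,-57],[-0.074,0.2116,-0.026,0,0,-57],[-0.074,0.2116,-0.026,0,0,-57]]'
python3 -m pendant '[[0,0,0,0,0,-57],[0,0,0,0,0,-57],[0,0,0,0,0,-57],[0,0,0,0,0,-57],[0,0,0,0,0,-57],[0,0,0,0,0,-57],[0,0,0,0,0,-57],[0,0,0,0,0,-57]]' >/dev/null
python3 -m pendant '[[0,0,0,0,0,-57],[0,0,0,0,0,-57],[0,0,0,0,0,-57],[0,0,0,0,0,-57],[0,0,0,0,0,-57],[0,0,0,0,0,-57],[0,0,0,0,0,-57],[0,0,0,0,0,-57]]' >/dev/null
cat >> h.py <<'E'
def tool(box,off,flip=True):
    Rm,t=box; return Rm@np.diag([-1,1,-1.] if flip else [1,-1,-1.]),t+Rm@np.array(off)
E
python3 - <<'E'
from h import *
from bench import arm
rel(*tool(BP,(-.005,0,.15)))
rel(*tool(BP,(-.005,0,-.009)))
s=arm.read_state();p=wrist(arm.snapshot('wrist'),s)
for B in(BP,BQ):
    V=proj(p,W@B[0].T+B[1]).round().astype(int)
    for f in F+[(0,1,3,2)]: cv2.polylines(p['pixels'],[V[list(f)]],True,(255,0,0),1)
cv2.imwrite('pics/w1.png',p['pixels'][:,:,::-1])
E
```

```text
time_s: 3.23
tool_pos: [0.6094, -0.1774, 0.203]
eef_rot: [[-0.707, -0.579, -0.406], [-0.669, 0.733, 0.121], [0.228, 0.357, -0.906]]
force: [0.7, -0.7, 0.6]
opening: 0.0875
grip_force: 0.0
t 4.57 shift [0.003, -0.0022, 0.0022] turn [-0.0, 0.0, -8.6] |d| 0.004 8.6 F [-0.5  0.6  0.6] op 0.0876 j [-3.0, 34.0, 17.0, -6.0, -97.0, 68.0]
t 4.57 shift [0.003, -0.0021, 0.1612] turn [-0.0, 0.0, -8.6] |d| 0.161 8.6 F [-0.5  0.6  0.6] op 0.0876 j [-3.0, 34.0, 17.0, -6.0, -97.0, 68.0]
```

View pics/w1.png

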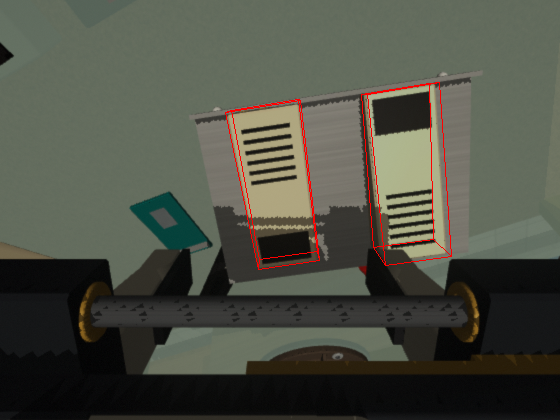

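The wrist view shows both model outlines lying on the boxes within about 3 mm: p at (272,185), q at (405,170). I'll descend on p.

```bash
python3 -m pendant '[[0.003,-0.002,0.02,0,0,-7],[0.003,-0.002,0.04,0,0,-8.6],[0.003,-0.002,0.07,0,0,-8.6],[0.003,-0.002,0.10,0,0,-8.6],[0.003,-0.002,0.125,0,0,-8.6],[0.003,-0.002,0.14,0,0,-8.6],[0.003,-0.002,0.145,0,0,-8.6],[0.003,-0.002,0.145,0,0,-8.6]]'
python3 - <<'E'
from h import *
rel(*tool(BP,(-.005,0,-.009)))
E
```

```text
time_s: 5.28
tool_pos: [0.5523, -0.1608, 0.0701]
eef_rot: [[0.865, -0.294, -0.407], [-0.267, -0.956, 0.122], [-0.425, 0.004, -0.905]]
force: [-0.8, -0.6, 0.1]
opening: 0.0875
grip_force: 0.0
t 5.28 shift [0.0005, -0.0002, 0.0152] turn [-0.0, 0.1, -0.5] |d| 0.015 0.5 F [-0.8 -0.6  0.1] op 0.0875 j [-1.0, 35.0, -0.0, -7.0, -80.0, 77.0]
```

```bash
python3 -m pendant '[[0,0,0.005,0,0,0],[0,0,0.01,0,0,0],[0,0,0.015,0,0,0],[0,0,0.015,0,0,0]]'
python3 -m pendant '[[0,0,0,0,0,0],[0,0,0,0,0,0],[0,0,0,0,0,0],[0,0,0,0,0,0],[0,0,0,0,0,0],[0,0,0,0,0,0],[0,0,0,0,0,0],[0,0,0,0,0,0]]' 0.04 25
python3 - <<'E'
from h import *
rel(*tool(BP,(-.005,0,-.009)))
E
```

```text
time_s: 5.62
tool_pos: [0.5466, -0.159, 0.0569]
eef_rot: [[0.866, -0.293, -0.405], [-0.266, -0.956, 0.122], [-0.423, 0.002, -0.906]]
force: [-0.1, 0.3, -0.1]
opening: 0.0879
grip_force: 0.0
time_s: 6.28
tool_pos: [0.5472, -0.159, 0.0575]
eef_rot: [[0.867, -0.292, -0.404], [-0.266, -0.956, 0.122], [-0.422, 0.002, -0.906]]
force: [1.4, 1.2, 0.8]
opening: 0.0598
grip_force: 25.0
t 6.28 shift [-0.0, 0.0001, 0.0015] turn [-0.1, -0.0, -0.4] |d| 0.001 0.4 F [1.4 1.2 0.8] op 0.0598 j [-1.0, 35.0, -1.0, -7.0, -78.0, 77.0]
```

```bash
python3 -m pendant '[[0,0,-0.01,0,0,0],[0,0,-0.03,0,0,0],[0,0,-0.06,0,0,0],[0,0,-0.10,0,0,0],[0,0,-0.12,0,0,0],[0,0,-0.12,0,0,0]]'
cat >> h.py <<'E'
ST=np.array([.5547,.2163]);YA=120.4
E
python3 - <<'E'
from h import *
rel(*tool(pose(ST[0],ST[1],.16,YA,0),(-.005,0,-.0075)))
E
```

```text
time_s: 6.78
tool_pos: [0.5992, -0.1752, 0.171]
eef_rot: [[0.87, -0.292, -0.397], [-0.266, -0.956, 0.119], [-0.415, 0.002, -0.91]]
force: [-0.5, -0.1, -2.3]
opening: 0.0596
grip_force: 25.0
t 6.78 shift [-0.132, -0.3582, 0.0797] turn [9.2, 23.3, 41.9] |d| 0.39 48.9 F [-0.5 -0.1 -2.3] op 0.0596 j [-2.0, 34.0, 12.0, -6.0, -93.0, 76.0]
```

```bash
python3 -m pendant '[[-0.006,-0.018,0.004,0.4,1.2,2.1],[-0.018,-0.05,0.011,1.2,3.3,6],[-0.03,-0.085,0.019,2.2,5.6,10],[-0.043,-0.12,0.026,3,8,14],[-0.056,-0.155,0.034,4,10,18],[-0.07,-0.19,0.042,5,12.5,22.5],[-0.083,-0.225,0.05,5.8,14.7,26.5],[-0.096,-0.26,0.058,6.7,17,30.5]]'
python3 - <<'E'
from h import *
rel(*tool(pose(ST[0],ST[1],.16,YA,0),(-.005,0,-.0075)))
E
```

```text
time_s: 7.45
tool_pos: [0.5638, 0.1088, 0.1533]
eef_rot: [[0.657, -0.746, -0.107], [-0.744, -0.665, 0.065], [-0.12, 0.037, -0.992]]
force: [1.3, 0.3, -2.5]
opening: 0.0597
grip_force: 25.0
t 7.45 shift [-0.081, -0.0638, 0.0083] turn [2.8, 6.7, 11.2] |d| 0.103 13.3 F [ 1.3  0.3 -2.5] op 0.0597 j [26.0, 18.0, -11.0, -7.0, -65.0, 19.0]
```

```bash
python3 -m pendant '[[-0.027,-0.021,0.003,0.9,2.2,3.7],[-0.05,-0.04,0.005,1.8,4.3,7.2],[-0.07,-0.055,0.007,2.4,5.8,9.8],[-0.081,-0.064,0.008,2.8,6.7,11.2],[-0.081,-0.064,0.008,2.8,6.7,11.2],[-0.081,-0.064,0.008,2.8,6.7,11.2]]'
cat > chk.py <<'E'
import sys
from h import *
from bench import arm
B=eval(sys.argv[1]);off=eval(sys.argv[2])
rel(*tool(B,off,eval(sys.argv[3]) if len(sys.argv)>3 else True))
E
python3 chk.py 'pose(ST[0],ST[1],.16,YA,0)' '(-.005,0,-.0075)'
```

```text
time_s: 7.95
tool_pos: [0.5568, 0.2113, 0.1524]
eef_rot: [[0.512, -0.859, -0.002], [-0.859, -0.512, -0.001], [-0.0, 0.002, -1.0]]
force: [-0.1, -1.3, -1.7]
opening: 0.0599
grip_force: 25.0
t 7.95 shift [-0.0004, -0.0007, -0.0001] turn [0.1, 0.0, 0.4] |d| 0.001 0.4 F [-0.1 -1.3 -1.7] op 0.0599 j [40.0, 17.0, -15.0, -0.0, -58.0, -9.0]
```

```bash
python3 -m pendant '[[0,0,0.01,0,0,0],[0,0,0.03,0,0,0],[0,0,0.05,0,0,0],[0,0,0.065,0,0,0],[0,0,0.072,0,0,0],[0,0,0.076,0,0,0],[0,0,0.078,0,0,0],[0,0,0.078,0,0,0]]'
python3 chk.py 'pose(ST[0],ST[1],.075,YA,0)' '(-.005,0,-.0075)'
python3 - <<'E'
from h import *
from bench import arm
p=arm.snapshot('side')
Rm,t=pose(.553,.2153,.015,30.4,0);B=pose(ST[0],ST[1],.082,YA,0)
for r,b in ((Rm,t),B):
    V=proj(p,W@r.T+b).round().astype(int)
    for f in F: cv2.polylines(p['pixels'],[V[list(f)]],True,(255,0,0),1)
cv2.imwrite('pics/s1.png',cv2.resize(p['pixels'][190:320,140:300],None,fx=4,fy=4)[:,:,::-1])
E
```

```text
time_s: 8.62
tool_pos: [0.5584, 0.2104, 0.075]
eef_rot: [[0.509, -0.861, -0.0], [-0.861, -0.509, 0.0], [-0.0, -0.0, -1.0]]
force: [0.7, -0.4, -2.1]
opening: 0.0599
grip_force: 25.0
t 8.62 shift [-0.002, 0.0002, 0.0075] turn [-0.0, 0.0, 0.2] |d| 0.008 0.2 F [ 0.7 -0.4 -2.1] op 0.0599 j [39.0, 21.0, -20.0, -0.0, -49.0, -9.0]
```

View pics/s1.png

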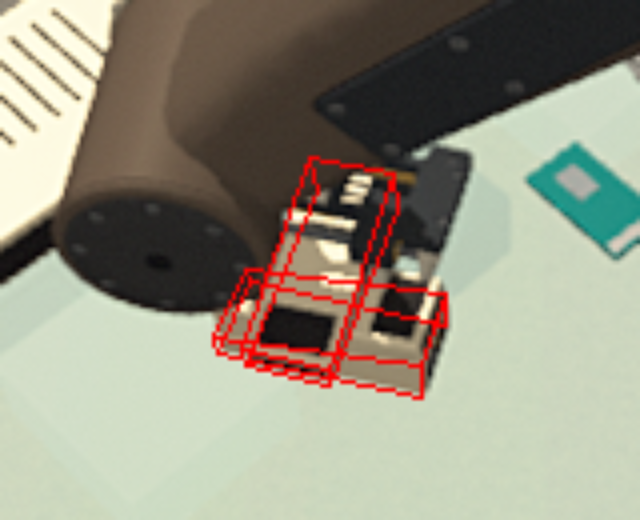

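The side crop shows the held box crossing the pair. Its bezel is at (295,327) and its outline agrees with the predicted pose. I'll set it down in small steps, watching the force.

```bash
python3 -m pendant '[[-0.001,0,0.002,0,0,0],[-0.002,0,0.004,0,0,0],[-0.002,0,0.0055,0,0,0],[-0.002,0,0.0055,0,0,0]]'
python3 -m pendant '[[0,0,0.001,0,0,0],[0,0,0.001,0,0,0]]' | grep -E 'pos|force'
python3 -m pendant '[[0,0,0.001,0,0,0],[0,0,0.001,0,0,0]]'| grep -E 'pos|force'
```

```text
time_s: 9.0
tool_pos: [0.5574, 0.2131, 0.0711]
eef_rot: [[0.51, -0.86, 0.001], [-0.86, -0.51, 0.001], [-0.0, -0.002, -1.0]]
force: [-4.0, -0.3, 7.8]
opening: 0.06
grip_force: 25.0
tool_pos: [0.5574, 0.2131, 0.071]
force: [-6.4, -1.0, 15.5]
grip_force: 25.0
tool_pos: [0.5574, 0.2131, 0.071]
force: [-9.2, 0.1, 23.2]
grip_force: 25.0
```

```bash
python3 -m pendant '[[0,0,-0.001,0,0,0],[0,0,-0.0022,0,0,0],[0,0,-0.0022,0,0,0]]' | grep -E 'pos|force'
python3 -m pendant '[[0,0,0,0,0,0],[0,0,0,0,0,0],[0,0,0,0,0,0],[0,0,0,0,0,0],[0,0,0,0,0,0],[0,0,0,0,0,0]]' 0.0876
python3 -m pendant '[[0,0,-0.01,0,0,0],[0,0,-0.03,0,0,0],[0,0,-0.06,0,0,0],[0,0,-0.10,0,0,0],[0,0,-0.13,0,0,0],[0,0,-0.13,0,0,0]]' | grep -E 'pos|force'
python3 chk.py BQ '(-.005,0,.15)' False
```

```text
tool_pos: [0.5574, 0.213, 0.071]
force: [-3.6, -0.0, 8.4]
grip_force: 25.0
time_s: 10.08
tool_pos: [0.5571, 0.2125, 0.0695]
eef_rot: [[0.509, -0.861, -0.0], [-0.861, -0.509, 0.0], [-0.0, 0.0, -1.0]]
force: [0.7, -0.3, -0.3]
opening: 0.0871
grip_force: 0.0
tool_pos: [0.5604, 0.214, 0.2081]
force: [1.2, 0.5, 1.3]
grip_force: 0.0
t 10.58 shift [0.4328, 0.251, -0.0002] turn [-9.9, -24.1, -42.0] |d| 0.5 49.4 F [1.2 0.5 1.3] op 0.0878 j [40.0, 14.0, -11.0, 0.0, -64.0, -9.0]
```

```bash
python3 -m pendant '[[0.02,0.011,0,-0.6,-1.5,-2.5],[0.05,0.03,0,-1.8,-4,-7],[0.085,0.049,0,-2.6,-6,-11],[0.12,0.07,0,-3.4,-8,-15],[0.155,0.09,0,-4.3,-10.5,-18.5],[0.19,0.11,0,-5,-12.7,-22],[0.225,0.13,0,-5.9,-15,-26],[0.26,0.15,0,-6.7,-17,-30]]'
python3 chk.py BQ '(-.005,0,.15)' False
```

```text
time_s: 11.25
tool_pos: [0.5603, -0.0899, 0.2008]
eef_rot: [[0.83, -0.479, -0.287], [-0.465, -0.877, 0.121], [-0.31, 0.033, -0.95]]
force: [1.1, 0.2, -0.0]
opening: 0.0878
grip_force: 0.0
t 11.25 shift [0.0939, 0.1701, -0.0298] turn [-2.7, -6.7, -12.0] |d| 0.197 14.0 F [ 1.1  0.2 -0. ] op 0.0878 j [5.0, 23.0, 2.0, -8.0, -85.0, 58.0]
```

```bash
python3 -m pendant '[[0.018,0.033,-0.006,-0.5,-1.3,-2.3],[0.036,0.066,-0.012,-1,-2.6,-4.6],[0.055,0.1,-0.018,-1.6,-4,-7],[0.073,0.133,-0.024,-2.2,-5.2,-9.3],[0.088,0.16,-0.029,-2.6,-6.4,-11.3],[0.094,0.17,-0.03,-2.7,-6.7,-12],[0.094,0.17,-0.03,-2.7,-6.7,-12],[0.094,0.17,-0.03,-2.7,-6.7,-12]]' >/dev/null
python3 chk.py BQ '(-.005,0,.15)' False
cat > fit1.py <<'E'
from bench import arm
from h import *
P={n:arm.snapshot(n) for n in['top','side']}
# stacked box P on the pair: joint outlines of the whole stack
rois=[(190,165,250,245),(180,200,265,300)]
def bs(v):
    Rm,t=pose(v[0],v[1],.015,v[2],0)
    R2=R.from_euler('ZY',[v[2]+180,-7.595],degrees=True).as_matrix()
    return [(Rm,t),(R2,t+[0,0,.015]+R2@np.array([0,0,.015]))]
def polys(p,boxes):
    o=np.zeros((420*4,560*4),np.uint8)
    for b in boxes: cv2.fillPoly(o,[np.round((render(p,[b])[:,0]+.5)*64).astype(np.int32)],1,shift=4)
    return o
M=[]
for n,(x0,y0,x1,y1) in zip(P,rois):
    p=P[n];r,g,b=[p['pixels'][:,:,i].astype(int) for i in range(3)]
    m=((r-b>22)&(r>=g-12)).astype(np.uint8);z=np.zeros_like(m);z[y0:y1,x0:x1]=m[y0:y1,x0:x1]
    z=cv2.morphologyEx(z,cv2.MORPH_CLOSE,cv2.getStructuringElement(cv2.MORPH_ELLIPSE,(7,7)))
    c,_=cv2.findContours(z,cv2.RETR_EXTERNAL,cv2.CHAIN_APPROX_NONE);z[:]=0;cv2.fillPoly(z,[max(c,key=cv2.contourArea)],1)
    M.append(cv2.resize(z,None,fx=4,fy=4,interpolation=cv2.INTER_NEAREST))
def c(v,w=(0,1)): 
    B=bs(v[:3])+[pose(v[3],v[4],.075,v[5],0)]
    return sum((polys(P[n],B)!=M[i]).sum()/16 for i,n in enumerate(P) if i in w)
x=np.array([.553,.2153,30.4,ST[0],ST[1],YA]);print(c(x))
for k in range(3):
    sim=np.vstack([x]+[x+np.eye(6)[i]*[.006,.006,3,.008,.008,4][i]*(1,-.7,.5)[k] for i in range(6)])
    r=minimize(c,x,method='Nelder-Mead',options=dict(initial_simplex=sim,maxiter=250));x=r.x
print(x.round(4),r.fun)
B=bs(x[:3])+[pose(x[3],x[4],.075,x[5],0)]
out=[]
for n,(x0,y0,x1,y1) in zip(P,rois):
    p=P[n]; im=cv2.resize(p['pixels'][y0-10:y1+10,x0-10:x1+10],None,fx=4,fy=4)
    for b in B: cv2.polylines(im,[np.round((render(p,[b])+.5-[x0-10,y0-10])*4).astype(int)],True,(255,0,0),1)
    out.append(im)
h=max(i.shape[0] for i in out);cv2.imwrite('pics/fit1.png',np.hstack([np.pad(i,((0,h-i.shape[0]),(0,0),(0,0))) for i in out])[:,:,::-1])
E
python3 fit1.py
```

```text
t 11.92 shift [0.0006, 0.0013, -0.0012] turn [-0.0, -0.0, -0.3] |d| 0.002 0.3 F [ 0.3 -0.  -0.4] op 0.0878 j [-11.0, 33.0, 15.0, -2.0, -96.0, 84.0]
314.625
[  0.5521   0.2156  30.2141   0.5561   0.2173 121.7594] 269.8125
```

View pics/fit1.png

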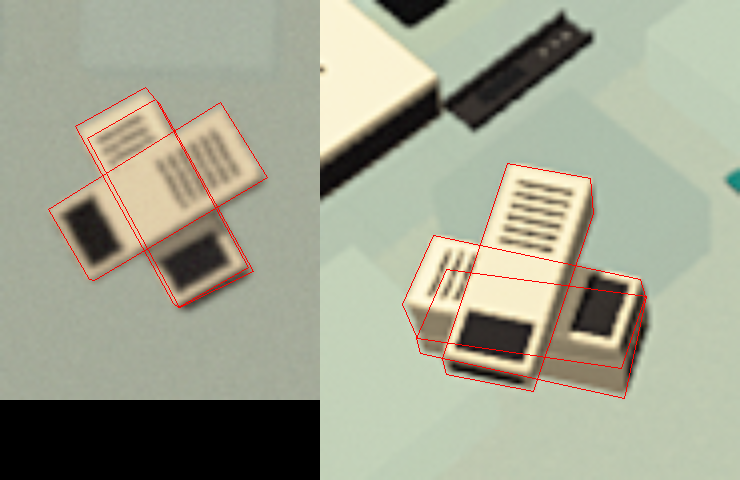

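The overlays show the first box at (0.556, 0.217), yaw 121.5°, centred and square across an unmoved pair. Next is q.

```bash
python3 -m pendant '[[0,0.001,0.02,0,0,0],[0,0.001,0.05,0,0,0],[0.0005,0.001,0.08,0,0,0],[0.0005,0.001,0.11,0,0,0],[0.0005,0.001,0.13,0,0,0],[0.0005,0.001,0.14,0,0,0],[0.0005,0.001,0.145,0,0,0],[0.0005,0.001,0.145,0,0,0]]'
python3 chk.py BQ '(-.005,0,-.011)' False
```

```text
time_s: 12.68
tool_pos: [0.5068, -0.2673, 0.0736]
eef_rot: [[0.869, -0.286, -0.404], [-0.26, -0.958, 0.119], [-0.421, 0.002, -0.907]]
force: [-0.2, -0.6, 0.5]
opening: 0.0877
grip_force: 0.0
t 12.68 shift [0.0, 0.0016, 0.0154] turn [0.0, -0.1, -0.1] |d| 0.015 0.2 F [-0.2 -0.6  0.5] op 0.0877 j [-10.0, 34.0, -2.0, -3.0, -79.0, 85.0]
```

```bash
python3 -m pendant '[[0,0.001,0.005,0,0,0],[0,0.0015,0.01,0,0,0],[0,0.0015,0.0155,0,0,0],[0,0.0015,0.0155,0,0,0]]'| grep -E 'pos|force'
python3 -m pendant '[[0,0,0,0,0,0],[0,0,0,0,0,0],[0,0,0,0,0,0],[0,0,0,0,0,0],[0,0,0,0,0,0],[0,0,0,0,0,0],[0,0,0,0,0,0],[0,0,0,0,0,0]]' 0.04 25
python3 chk.py BQ '(-.005,0,-.011)' False
```

```text
tool_pos: [0.4992, -0.2672, 0.0586]
force: [0.6, 0.0, 0.3]
grip_force: 0.0
time_s: 13.68
tool_pos: [0.5, -0.2666, 0.0595]
eef_rot: [[0.869, -0.287, -0.404], [-0.26, -0.958, 0.12], [-0.421, 0.0, -0.907]]
force: [0.6, 4.9, 3.4]
opening: 0.0601
grip_force: 25.0
t 13.68 shift [0.0002, 0.0004, -0.0002] turn [-0.0, -0.1, -0.2] |d| 0.0 0.2 F [0.6 4.9 3.4] op 0.0601 j [-10.0, 34.0, -4.0, -3.0, -77.0, 85.0]
```

```bash
python3 -m pendant '[[0,0,-0.01,0,0,0],[0,0,-0.03,0,0,0],[0,0,-0.06,0,0,0],[0,0,-0.10,0,0,0],[0,0,-0.14,0,0,0],[0,0,-0.16,0,0,0],[0,0,-0.16,0,0,0]]'
cat >> h.py <<'E'
def qpose(dz):
    R2=R.from_euler('ZY',[-58.5,-7.595],degrees=True).as_matrix()
    return R2,np.array([.5561,.2173,.09+dz])+R2@np.array([0,0,.015])
E
python3 chk.py 'qpose(.07)' '(-.005,0,-.008)' False
```

```text
time_s: 14.27
tool_pos: [0.5679, -0.2885, 0.2094]
eef_rot: [[0.872, -0.286, -0.396], [-0.262, -0.958, 0.116], [-0.413, 0.003, -0.911]]
force: [-0.3, 0.4, -3.6]
opening: 0.0598
grip_force: 25.0
t 14.27 shift [-0.129, -0.4853, 0.1042] turn [6.4, 30.5, 41.9] |d| 0.513 52.2 F [-0.3  0.4 -3.6] op 0.0598 j [-11.0, 33.0, 15.0, -2.0, -96.0, 84.0]
```

```bash
python3 -m pendant '[[-0.004,-0.016,0.003,0.2,1,1.4],[-0.012,-0.045,0.01,0.6,2.8,4],[-0.021,-0.08,0.017,1,5,7],[-0.031,-0.116,0.025,1.5,7.3,10],[-0.04,-0.151,0.032,2,9.5,13],[-0.05,-0.187,0.04,2.5,11.8,16.2],[-0.059,-0.223,0.048,3,14,19.3],[-0.069,-0.26,0.056,3.4,16.3,22.5]]'
python3 chk.py 'qpose(.07)' '(-.005,0,-.008)' False
```

```text
time_s: 14.93
tool_pos: [0.5557, -0.0117, 0.1818]
eef_rot: [[0.762, -0.633, -0.138], [-0.634, -0.772, 0.042], [-0.133, 0.055, -0.99]]
force: [0.7, 0.8, -2.6]
opening: 0.0597
grip_force: 25.0
t 14.93 shift [-0.1483, -0.1798, 0.0256] turn [3.2, 14.6, 19.2] |d| 0.235 24.3 F [ 0.7  0.8 -2.6] op 0.0597 j [16.0, 16.0, -10.0, -5.0, -71.0, 37.0]
```

```bash
python3 -m pendant '[[-0.022,-0.027,0.004,0.5,2.2,2.9],[-0.044,-0.054,0.008,1,4.4,5.8],[-0.066,-0.08,0.011,1.5,6.5,8.6],[-0.088,-0.107,0.015,2,8.7,11.5],[-0.11,-0.134,0.019,2.4,11,14.4],[-0.13,-0.158,0.022,2.8,12.9,17],[-0.144,-0.175,0.025,3.1,14.2,18.7],[-0.148,-0.18,0.0256,3.2,14.6,19.2]]' >/dev/null
python3 -m pendant '[[0,0,0,0,0,0],[0,0,0,0,0,0],[0,0,0,0,0,0]]' >/dev/null
python3 chk.py 'qpose(.07)' '(-.005,0,-.008)' False
python3 chk.py 'qpose(.01)' '(-.005,0,-.008)' False
```

```text
t 15.85 shift [-0.0017, -0.0011, -0.0] turn [0.0, 0.1, 0.2] |d| 0.002 0.2 F [ 0.5  0.2 -2.7] op 0.0595 j [45.0, 15.0, -19.0, 9.0, -58.0, -18.0]
t 15.85 shift [-0.0096, -0.0012, 0.0594] turn [0.0, 0.1, 0.2] |d| 0.06 0.2 F [ 0.5  0.2 -2.7] op 0.0595 j [45.0, 15.0, -19.0, 9.0, -58.0, -18.0]
```

```bash
python3 -m pendant '[[-0.003,-0.001,0.01,0,0,0],[-0.006,-0.001,0.03,0,0,0],[-0.008,-0.001,0.045,0,0,0],[-0.009,-0.001,0.054,0,0,0],[-0.0096,-0.001,0.058,0,0,0],[-0.0096,-0.001,0.0594,0,0,0],[-0.0096,-0.001,0.0594,0,0,0]]' |grep force
python3 chk.py 'qpose(.0)' '(-.005,0,-.008)' False
python3 - <<'E'
from h import *
from bench import arm
p=arm.snapshot('side')
for r,b in (pose(.5561,.2173,.075,121.6,0),qpose(.01)):
    V=proj(p,W@r.T+b).round().astype(int)
    for f in F: cv2.polylines(p['pixels'],[V[list(f)]],True,(255,0,0),1)
cv2.imwrite('pics/s2.png',cv2.resize(p['pixels'][180:310,150:310],None,fx=4,fy=4)[:,:,::-1])
E
```

```text
force: [0.3, -0.0, -3.2]
grip_force: 25.0
t 16.43 shift [-0.0012, 0.0008, 0.0104] turn [-0.0, 0.1, 0.2] |d| 0.011 0.2 F [ 0.3 -0.  -3.2] op 0.06 j [45.0, 19.0, -23.0, 10.0, -50.0, -20.0]
```

View pics/s2.png

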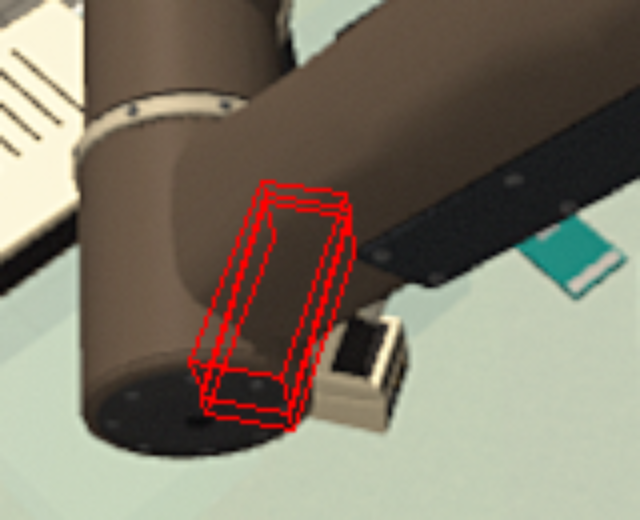

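The arm hides the box from the side camera; only the pair's end shows, at (355,380). I'll go on by force.

```bash
python3 -m pendant '[[-0.0005,0.0005,0.002,0,0,0],[-0.001,0.0008,0.004,0,0,0],[-0.001,0.0008,0.006,0,0,0],[-0.001,0.0008,0.006,0,0,0]]'| grep -E 'pos|force'
python3 -m pendant '[[0,0,0.001,0,0,0],[0,0,0.002,0,0,0],[0,0,0.002,0,0,0]]' | grep -E 'pos|force'
python3 chk.py 'qpose(.0)' '(-.005,0,-.008)' False
```

```text
tool_pos: [0.5523, 0.2228, 0.1004]
force: [1.0, 0.1, -3.3]
grip_force: 25.0
tool_pos: [0.5525, 0.2226, 0.0985]
force: [1.0, -1.1, -3.3]
grip_force: 25.0
t 17.07 shift [0.0002, -0.0003, 0.0022] turn [-0.0, 0.1, 0.2] |d| 0.002 0.2 F [ 1.  -1.1 -3.3] op 0.0604 j [45.0, 19.0, -24.0, 10.0, -49.0, -20.0]
```

```bash
python3 -m pendant '[[0,0,0.001,0,0,0],[0,0,0.0015,0,0,0],[0,0,0.0015,0,0,0]]' | grep -E 'pos|force'
python3 -m pendant '[[0,0,0.001,0,0,0],[0,0,0.001,0,0,0]]' | grep -E 'pos|force'
python3 chk.py 'qpose(.0)' '(-.005,0,-.008)' False
```

```text
tool_pos: [0.5527, 0.2224, 0.097]
force: [0.2, 0.4, -3.2]
grip_force: 25.0
tool_pos: [0.5528, 0.2225, 0.0966]
force: [-1.7, -0.3, 2.0]
grip_force: 25.0
t 17.48 shift [0.0002, -0.0001, 0.0003] turn [-0.0, 0.1, 0.2] |d| 0.0 0.2 F [-1.7 -0.3  2. ] op 0.06 j [45.0, 19.0, -24.0, 10.0, -49.0, -20.0]
```

```bash
python3 -m pendant '[[0,0,0.0007,0,0,0],[0,0,0.0007,0,0,0]]' | grep -E 'pos|force'
python3 -m pendant '[[0,0,0,0,0,0],[0,0,0,0,0,0],[0,0,0,0,0,0],[0,0,0,0,0,0],[0,0,0,0,0,0],[0,0,0,0,0,0]]' 0.0876
python3 -m pendant '[[0,0,-0.008,0,0,0],[0,0,-0.025,0,0,0],[0,0,-0.05,0,0,0],[0,0,-0.08,0,0,0],[0,0,-0.12,0,0,0],[0,0,-0.14,0,0,0],[0,0,-0.14,0,0,0]]' | grep -E 'pos|force'
python3 chk.py 'pose(.5,-.2,.25,-17,0)' '(0,0,0)' False
```

```text
tool_pos: [0.5529, 0.2225, 0.0966]
force: [-5.8, 0.8, 8.0]
grip_force: 25.0
time_s: 18.15
tool_pos: [0.5529, 0.2223, 0.0954]
eef_rot: [[0.521, -0.851, 0.069], [-0.843, -0.525, -0.112], [0.131, -0.0, -0.991]]
force: [0.2, 0.4, -0.4]
opening: 0.0868
grip_force: 0.0
tool_pos: [0.5452, 0.2399, 0.2408]
force: [1.0, 1.0, -0.5]
grip_force: 0.0
t 18.73 shift [0.3487, 0.27, 0.034] turn [2.2, -7.4, -41.2] |d| 0.442 41.9 F [ 1.   1.  -0.5] op 0.0877 j [47.0, 12.0, -13.0, 8.0, -67.0, -19.0]
```

Now I'll clear the view and verify.

```bash
python3 -m pendant '[[0.03,0.023,0.003,0,0,0],[0.06,0.046,0.006,0,0,0],[0.09,0.07,0.009,0,0,0],[0.12,0.093,0.012,0,0,0],[0.15,0.116,0.015,0,0,0],[0.18,0.14,0.018,0,0,0],[0.21,0.16,0.02,0,0,0],[0.23,0.175,0.02,0,0,0]]' | grep -E 'pos|force'
python3 -m pendant '[[0.02,0.015,0,0,0,0],[0.02,0.015,0,0,0,0],[0.02,0.015,0,0,0,0]]' | grep -E 'pos|force|time'
python3 - <<'E'
from h import *
from bench import arm
out=[]
for n,(x0,y0,x1,y1) in (('top',(180,155,260,255)),('side',(170,180,275,310))):
    p=arm.snapshot(n);im=cv2.resize(p['pixels'][y0:y1,x0:x1],None,fx=4,fy=4)
    for b in (pose(.5525,.2155,.015,30.3,0),pose(.5561,.2173,.075,121.6,0),qpose(0)):
        cv2.polylines(im,[np.round((render(p,[b])+.5-[x0,y0])*4).astype(int)],True,(255,0,0),1)
    out.append(im)
h=max(i.shape[0] for i in out);cv2.imwrite('pics/end.png',np.hstack([np.pad(i,((0,h-i.shape[0]),(0,0),(0,0))) for i in out])[:,:,::-1])
E
```

```text
tool_pos: [0.5145, -0.0528, 0.245]
force: [0.6, 0.5, 0.0]
grip_force: 0.0
time_s: 19.65
tool_pos: [0.5128, -0.0762, 0.2477]
force: [0.5, 0.7, 0.1]
grip_force: 0.0
```

View pics/end.png

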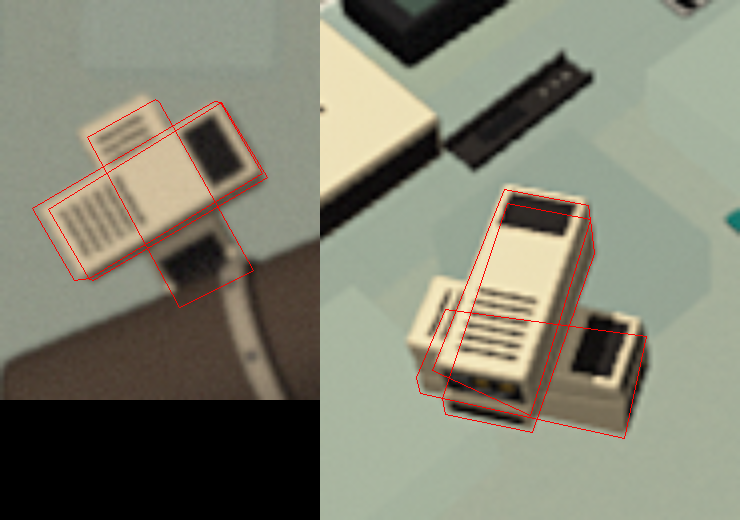

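Both views show the second box at top (150,190) and side (510,300). It lies along the first within a few mm, with its bezel end over the first box's thick end, and the pair has not moved.

```bash
python3 -c "
from bench import arm
print(arm.job_done())"
```

```text
the job is handed in; nothing more can be done
None
```

I handed the job in at about 20 s of robot time. Both receivers are off the rack and stacked: one squarely across the unmoved pair, the other on top along it, turned end for end. The final camera check agrees within a few mm, but the hand-in returned no verdict.

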